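Gauge the depth of a plaster mould's well

ROBOT

A 6-joint arm with a two-finger parallel gripper is mounted at the origin on a cart in front of the work surface, level with it; the furniture and walls round the work are solid. World frame = base frame: x ahead of the robot, y to its left, z up, the work surface at z = 0. Lengths are in mm, angles in rad, forces in N, time in s.
With the tool pointing down it reaches from about 375 to 900 mm from the base axis. Payload 3.1 kg.
Tool frame: the origin (TCP) lies at the very end of the fingers, on their centre line; the grasp point (between the pads) lies 19 mm behind it; z points along the fingers, y is the direction in which the jaws open and shut (so a half turn about z gives the same grasp; the last joint's range is limited). The gripper opens to 87 mm and grips with 3 to 60 N. Pads are 19 mm wide; open, the fingers measure 117 mm over their backs; the gripper's body (75 mm by 190 mm) begins 51 mm behind the grasp point.
Start: joints at [-1.401, 0.527, 1.433, -0, 1.181, -0.178], TCP at [213.628, -587.333, 222.548] pointing down, gripper open.
Joint ranges: [-3.08, 3.08], [-0.75, 2.2], [0.22, 2.44], [-1.43, 4.57], [0, 2.65], [-2.85, 2.85]. Speed limits (rad/s): [2.79, 2.79, 3.14, 3.14, 3.14, 3.14].

INTERFACE

Orientations are given as a unit quaternion [x, y, z, w].
In Python, from rig import sense, capture, job_done, regions_of, place_of gives the robot as it stands.
- The arm moves only by the tool servo_tool, never from a script. Its argument "rows" is a list of rows, each a list of 5 numbers: the opening, from -1 (shut) to 1 (fully open), so that 0 is half open, then the shift along the tool's x, y, z scaled (see below), then the turn about the tool's z scaled (see below). In form: [[fingers, dx, dy, dz, spin], ...]. A call has 1 to 8 rows; each row is the pose to reach, as a shift and turn from the pose measured when the call began, along the tool's axes at that moment; what a row does not reach only later rows make up. The controller multiplies each number of a shift by 100 mm and each number of a turn by 45 degrees. A row lasts 1/8 s, in which the tool goes at most 62.5 mm and 10.7 degrees, less where a joint would pass 70% of its speed; a pose out of reach is approached as far as the arm can. A call with a number of a shift or a turn outside -1 to 1 is refused whole. A call with a gripper value outside its range is refused whole. The fingers move at their own pace and stop on an object; the grip force is fixed at half the most. Time passes only in rows, so rows that repeat a pose let the fingers close. It gives the time, the measured TCP pose, the force and the opening at its end, in the units of the state.
- sense(): the state, without advancing time (a new reading comes with each control period).
- capture(name): name is "scene" or "top"; returns a dict with "img" (480x640x3 uint8, red, green, blue), "fx", "fy", "cx", "cy" (pixels), "extrinsics" (4x4, takes a point from camera to world coordinates). Camera axes: x right, y down, z forward; pixel columns grow to the right and rows downward; lengths in mm; the calibration is good to about 2 mm. A picture is of the moment at which its call begins. There is no depth.
- job_done(): hands the job in, once; it reports no verdict.
Trained networks look in a picture, given as the dict that the camera call returned (one of the last four; its "shot" number tells which), for a name from the list of things; names that differ only in an ending like _2 or _b are one class to them, and where a whole thing is asked for, a point or a joint stands for the part that bears it (a point fixed in the world has none). Each returns a list of dicts, best first, with "confidence" (0 to 1); they miss things now and then, are a little off and sometimes report something else, mostly with a low value. They report only what shows in the picture. A call takes as long as a camera call. They do not tell look-alikes from the thing itself.
- regions_of(target, picture): "pixels" (480x640 bool, what is visible of it) and "extent" ([centre column, centre row, width, height] in pixels, round what is visible of it).
- place_of(target, picture): "xy" ([column, row] in pixels: a listed point, or the origin of a listed thing).
The state is a dict: "time_s": time; "q": joint angles; "qvel": joint speeds; "effort": joint torques, N m; "ee_pos": TCP position; "tcp_rot": TCP orientation; "wrist_force": force on the tool from outside, world axes, zero at the start; "ft_torque": the same for the moment, N m; "opening": finger opening in mm.
Only numpy, scipy, OpenCV 4.12 (cv2) and the standard library are available. Lean on these libraries where they do the work, as an engineer would, in place of code of your own. Each camera call takes 0.05 s, during which the arm holds its last target. There are 200 camera calls.

TASK

Set the metal depth gauge across the top of the round plaster mould, carrying it by its ridged grip block and never by its probe, and let go of it there. Then take the probe by its knob, lower it gently until it just touches the bottom of the well, let go, and push the lock pad fully down so that the reading is held; leave the gauge standing flat on the mould, and the jars, tape and eraser where they are.

Things in the scene. Friction and masses are not known exactly. Their poses are not given: they have to be found in the camera images.
- gauge: Loose depth gauge, 0.38 kg, upright. Origin: beam's underside on the probe axis; x along the beam towards the grip block, z up. Beam x = -70 to 100 mm, 32 wide, 14 thick. Grip block: dark ridged steel, x = 55 to 91, 24 wide (grasp across y), top at z = 41. Boss and housing: x = -34 to 13, up to z = 30. Probe's knob top at z = 131 when raised.
- probe: The gauge's probe: upright steel rod, 8 mm across, sliding through the beam; origin at its lower tip, z up. At its top a round dark knob, 23 mm across, 105 to 129 mm above the tip, sprung: it gives up to 6 mm under about 1.5 to 9 N. Dry friction of about 1.5 N (more if fast) holds the probe. Fully raised, its tip is 2 mm above the beam's underside; it can go down 65 mm.
- probe_knob (a point): Centre of the probe's knob (12 mm below its top), 117 mm above the probe's tip when the knob is not pressed.
- lock_pad (a point): Centre of the lock pad's top face: flat dark pad, 28 (x) x 20 mm, across the probe from the grip block, 36 mm from the probe axis and 72 mm above the beam's underside while open. Pushed down it slides 9.4 mm down and 3.4 mm towards the probe to a stop; takes 3 to 6 N, its foot wedging the probe fast. It stays where it is left.
- lock (a joint): Travel of the lock pad along its slanted slide, m: 0 open (start), 0.010 fully down, locked.
- round_mould: Fixed round plaster mould, 110 mm across, 75 high, one round upright well in the middle of its flat top, 38 mm across or more. Depth of the well not known beforehand: 28 to 58 mm, bottom flat (the point well_floor_c0 of the rules lies 7.5 mm under it). Origin: centre of its underside, z up. The only round mould.
- rim (a point): Centre of the round mould's top face, at the mouth of the well, 75 mm above the table.
- square_mould: Fixed square plaster mould, 110 x 110 x 50 mm, with a square hollow: not part of the job. Origin: centre of its underside.
- pigment_jar_1: Bystander: glass pigment jar with lid, 48 mm across, 58 mm high; origin at the centre of its underside.
- pigment_jar_4: Bystander: glass pigment jar with lid, 51 mm across, 58 mm high; origin at the centre of its underside.
- masking_tape: Bystander: roll of masking tape lying flat, 72 mm across, 19 mm high; origin at the centre of its underside.
- eraser: Bystander: eraser, 21 x 45 x 13 mm; origin at the centre of its underside.
There are look-alikes about, which are no part of the job. There is more than one size of the gauge; the job needs the largest.

How it is judged:
By the outcome, as a careful person would: the job done as asked, in the order asked, and still so for the second after the job is handed in, with the robot touching nothing.
It also fails if it takes over 54 s, if anything falls off the work surface, if the arm or the gripper's body presses on something with over 40 N, if the wrist force passes 120 N, or if a joint passes its speed limit or range.

## Working session

There is one attempt and no reset: what is moved stays moved. The work goes in short steps, Python scripts to look and compute and a tool call to move; the robot and the scene stay as the last step left them, time stands still between calls to the robot, and variables do not carry over. Pictures are saved under pics/ and viewed, about 8 in all and at most 12, crops included, and the job is handed in when it is done.

Besides the shell and the picture viewer there is one more tool, called after "Emit:" as name([rows], argument=value, ...), one row to a line, values as JSON. servo_tool: Moves the arm, as the interface text tells. Shifts and turns lie within -1 to 1; 1 stands for 100 mm of shift or 45 degrees of turn. Its arguments: {"type":"object","properties":{"rows":{"type":"array","items":{"type":"array","items":{"type":"number"}}}},"required":["rows"]}

```bash
mkdir -p pics
cat > h.py <<'E'
import numpy as np, cv2
from rig import *
def ray(p,uv,z):
    E=np.array(p["extrinsics"]);d=E[:3,:3]@np.array([(uv[0]-p["cx"])/p["fx"],(uv[1]-p["cy"])/p["fy"],1])
    o=E[:3,3];return o+d*(z-o[2])/d[2]
def proj(p,X):
    E=np.array(p["extrinsics"]);c=E[:3,:3].T@(np.array(X)-E[:3,3]);return np.array([p["fx"]*c[0]/c[2]+p["cx"],p["fy"]*c[1]/c[2]+p["cy"]])
def save(p,n,crop=None,s=1):
    im=p["img"][:,:,::-1]
    if crop: a,b,c,d=crop; im=im[b:d,a:c]
    cv2.imwrite("pics/"+n,cv2.resize(im,None,fx=s,fy=s,interpolation=cv2.INTER_CUBIC))
E
python3 - <<'E'
from h import *
s=sense();print(s["ee_pos"],s["tcp_rot"],s["opening"],s["time_s"])
ps=[]
for n in("scene","top"):
    p=capture(n);save(p,n+"0.png");E=np.array(p["extrinsics"]);print(n,E.round(2).tolist(),p["fx"])
    for t,z in(("gauge",0),("probe_knob",119),("lock_pad",72),("rim",75),("round_mould",0),("square_mould",0),("pigment_jar_1",0),("masking_tape",0),("eraser",0)):
        for r in place_of(t,p):
            print(t,np.round(r["xy"]),round(r["confidence"],2),ray(p,r["xy"],z).round(0))
E
```

```text
[ 213.50444738 -586.60361472  221.55679334] [ 9.84829555e-01  1.73520898e-01  5.10610872e-06 -1.11614046e-03] 87.05161123638314 0.0
scene [[-0.8, -0.28, 0.53, -179.77], [-0.6, 0.37, -0.7, 1091.22], [0.0, -0.88, -0.47, 743.01], [0.0, 0.0, 0.0, 1.0]] 563.4368847204968
gauge [347. 342.] 0.96 [356. 309.   0.]
gauge [326. 288.] 0.84 [518. 170.   0.]
gauge [233. 402.] 0.65 [423. 578.   0.]
probe_knob [327. 242.] 0.46 [526. 156. 119.]
probe_knob [347. 311.] 0.45 [326. 358. 119.]
probe_knob [229. 374.] 0.4 [377. 620. 119.]
lock_pad [239. 380.] 0.58 [393. 584.  72.]
lock_pad [338. 322.] 0.44 [356. 344.  72.]
lock_pad [344. 266.] 0.41 [477. 156.  72.]
rim [373. 228.] 0.77 [525. -47.  75.]
round_mould [372. 253.] 0.85 [526. -48.   0.]
square_mould [417. 224.] 0.97 [ 514. -274.    0.]
pigment_jar_1 [443. 254.] 0.9 [ 371. -160.    0.]
pigment_jar_1 [325. 222.] 0.6 [ 744. -122.    0.]
masking_tape [293. 244.] 0.83 [727.  45.   0.]
eraser [399. 288.] 0.4 [379.  60.   0.]
top [[-0.01, -0.99, 0.17, 361.58], [-1.0, 0.01, 0.01, 142.01], [-0.01, -0.17, -0.99, 1247.26], [0.0, 0.0, 0.0, 1.0]] 483.19559228620454
gauge [316. 263.] 0.98 [511. 177.   0.]
gauge [158. 297.] 0.64 [426. 584.   0.]
gauge [265. 324.] 0.58 [356. 308.   0.]
gauge [320. 273.] 0.43 [486. 168.   0.]
probe_knob [314. 257.] 0.66 [511. 179. 119.]
probe_knob [149. 299.] 0.58 [417. 564. 119.]
probe_knob [261. 322.] 0.42 [361. 300. 119.]
lock_pad [321. 271.] 0.62 [483. 162.  72.]
lock_pad [159. 299.] 0.51 [418. 556.  72.]
lock_pad [255. 313.] 0.43 [382. 322.  72.]
lock_pad [399. 253.] 0.37 [525. -30.  72.]
rim [406. 249.] 0.97 [534. -46.  75.]
round_mould [400. 254.] 0.6 [532. -41.   0.]
square_mould [499. 257.] 0.68 [ 524. -298.    0.]
pigment_jar_1 [452. 317.] 0.68 [ 371. -168.    0.]
pigment_jar_1 [431. 180.] 0.64 [ 732. -132.    0.]
masking_tape [362. 185.] 0.91 [720.  52.   0.]
eraser [372. 314.] 0.65 [379.  36.   0.]
```

View pics/scene0.png

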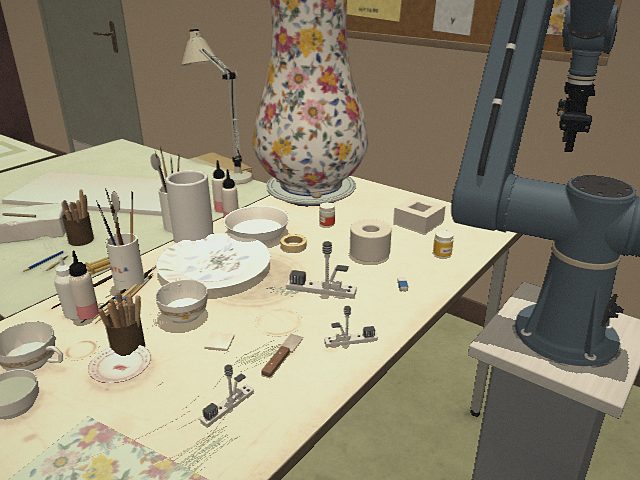

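View pics/top0.png

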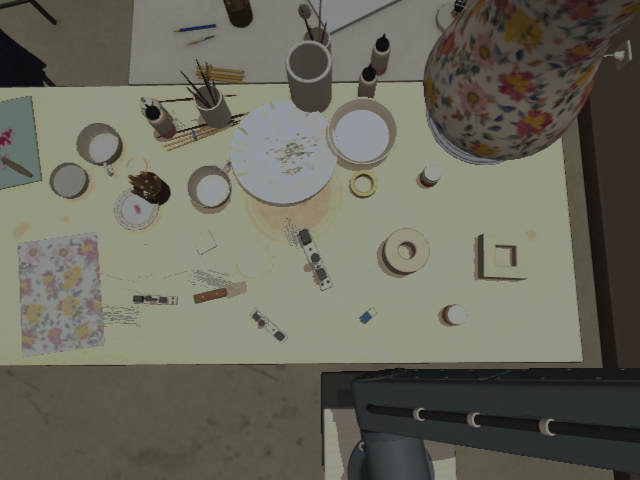

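Three gauges show up, at scene pixels (325,275), (349,332) and (228,398), or top pixels (316,262), (268,324) and (155,299). The first looks longest and tallest, so it fits "largest". I'll confirm with a crop and measure it.

Run:
```python
from h import *
p=capture("scene");t=capture("top")
a=cv2.resize(p["img"][230:310,270:390],None,fx=5,fy=5,interpolation=cv2.INTER_CUBIC)
b=cv2.resize(t["img"][215:300,280:360],None,fx=5,fy=5,interpolation=cv2.INTER_CUBIC)
h=max(a.shape[0],b.shape[0]);a=cv2.copyMakeBorder(a,0,h-a.shape[0],0,0,0);b=cv2.copyMakeBorder(b,0,h-b.shape[0],0,0,0)
c=np.hstack([a,b]);c=cv2.resize(c,None,fx=.8,fy=.8);print(c.shape);cv2.imwrite("pics/c1.png",c[:,:,::-1])
for n in("gauge","probe","lock_pad"):
    for r in regions_of(n,t): 
        v,u=np.nonzero(r["pixels"]);
        if len(u)<5: continue
        P=np.array([ray(t,(x,y),14)[:2] for x,y in zip(u,v)])
        m,(w,h_),ang=cv2.minAreaRect(P.astype(np.float32));print(n,r["extent"],r["confidence"],np.round(m),round(w),round(h_),round(ang,1))
```

```text
(340, 800, 3)
gauge [315.5, 260.1, 35.3, 66.3] 0.97 [522. 181.] 171 36 23.7
gauge [154.6, 298.6, 46.1, 11.8] 0.79 [420. 587.] 114 21 87.5
gauge [269.9, 328.2, 38.6, 31.2] 0.66 [351. 297.] 113 25 48.2
probe [316.0, 258.0, 7.0, 7.0] 0.65 [521. 178.] 23 29 89.7
probe [150.6, 296.6, 11.4, 4.3] 0.41 [421. 600.] 24 16 63.9
lock_pad [257.1, 316.9, 5.5, 9.7] 0.62 [375. 327.] 16 10 63.6
lock_pad [322.4, 271.8, 8.2, 14.3] 0.41 [485. 164.] 36 21 33.3
```

View pics/c1.png

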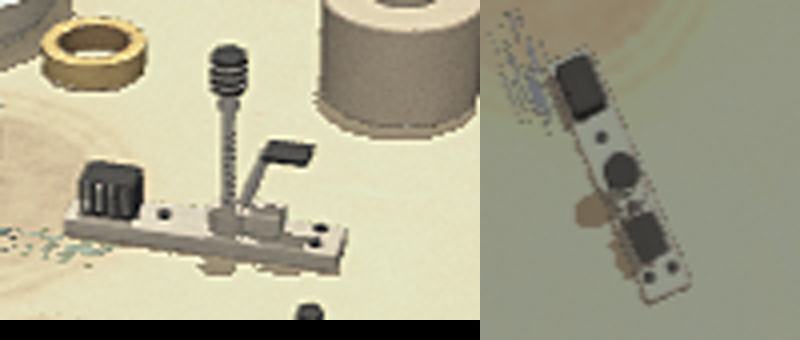

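The crop confirms it. The gauge at top (316,262) is 171 mm long against the stated 170, and the other two are about 113 mm. Next I'll refine its pose and the mould centre.

```bash
cat >> h.py <<'E'
def tri(pairs):
    A=np.zeros((3,3));b=np.zeros(3)
    for p,uv in pairs:
        E=np.array(p["extrinsics"]);d=E[:3,:3]@np.array([(uv[0]-p["cx"])/p["fx"],(uv[1]-p["cy"])/p["fy"],1]);d/=np.linalg.norm(d)
        M=np.eye(3)-np.outer(d,d);A+=M;b+=M@E[:3,3]
    return np.linalg.solve(A,b)
E
python3 - <<'E'
from h import *
p=capture("scene");t=capture("top")
for n,uv,z in(("block",(305.25,236.75),41),("knobtop",(315.25,257.75),131),("pad",(321.5,274.25),72)): print(n,ray(t,uv,z).round(1))
print("knob tri",tri([(p,(270+229/4,230+70/4)),(t,(315.25,257.75))]).round(1))
print("pad tri",tri([(p,(270+288/4,230+153/4)),(t,(321.5,274.25))]).round(1))
print("block scene",ray(p,(270+112/4,230+175/4),41).round(1))
print("rim tri",tri([(p,place_of("rim",p)[0]["xy"]),(t,place_of("rim",t)[0]["xy"])]))
for c in(p,t):
    for r in regions_of("round_mould",c)[:1]:
        print(r["extent"],r["confidence"])
        m=r["pixels"].astype(np.uint8);cs,_=cv2.findContours(m,cv2.RETR_CCOMP,cv2.CHAIN_APPROX_NONE)
        for k in cs:
            if len(k)>20:
                e=cv2.fitEllipse(k);print(np.round(e[0],1),np.round(e[1],1),ray(c,e[0],75).round(1))
save(t,"m1.png",(360,205,450,295),6)
E
```

```text
block [573.7 202.6  41. ]
knobtop [508.1 174.8 131. ]
pad [475.1 161.4  72. ]
knob tri [510.1 175.4 118. ]
pad tri [476.3 162.   67.9]
block scene [572.  210.2  41. ]
rim tri [527.06228298 -26.34736887  84.9432869 ]
[373.1, 242.3, 37.9, 44.7] 0.91
[370.1 240.7] [42.9 44. ] [493.3  18.3  75. ]
[405.0, 251.9, 46.3, 45.5] 0.83
[405.6 251.2] [43.8 48.5] [529.8 -44.6  75. ]
```

View pics/m1.png

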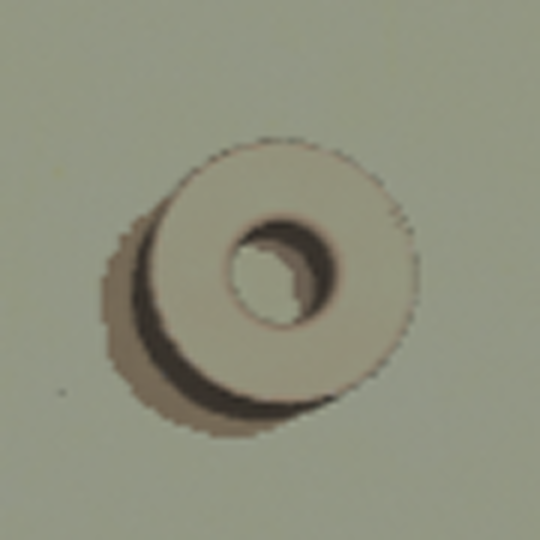

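Emit:
servo_tool([
  [1,0.45,-0.45,0,0],
  [1,0.9,-0.9,0,0],
  [1,0.9,-0.9,0,0],
  [1,0.9,-0.9,0,0],
])

```text
time_s: 2.05
ee_pos: [267.8, -472.7, 223.1]
tcp_rot: [0.985, 0.174, -0.0, 0.001]
wrist_force: [0.0, -0.8, 0.7]
opening: 87.2
```

The mould's top ring is centred at crop (283,272), which is top pixel (407,250). That puts the rim at about (531,-48), with a well roughly 40 mm across. The gauge origin is about (508,175) with a yaw of 23°, and the grip block is at about (575,203.5). Moving over.

Emit:
servo_tool([
  [1,0.45,-0.45,0,0],
  [1,0.9,-0.9,0,0],
  [1,1,-1,0,-0.07],
])

```text
time_s: 2.42
ee_pos: [327.9, -342.9, 222.8]
tcp_rot: [0.979, 0.203, -0.0, 0.001]
wrist_force: [0.1, -0.3, -0.6]
opening: 87.1
```

Emit:
servo_tool([
  [1,0.45,-0.45,0,0],
  [1,0.9,-0.9,0,0],
  [1,1,-1,0,0],
])

```text
time_s: 2.8
ee_pos: [380.9, -210.6, 222.8]
tcp_rot: [0.979, 0.204, 0.0, 0.001]
wrist_force: [-1.0, -1.3, -0.4]
opening: 87.0
```

Emit:
servo_tool([
  [1,0.45,-0.45,0,0],
  [1,0.9,-0.9,0,0],
  [1,1,-1,0,0],
])

```text
time_s: 3.18
ee_pos: [434.8, -78.1, 223.0]
tcp_rot: [0.979, 0.206, 0.001, 0.002]
wrist_force: [-0.0, -0.6, -0.2]
opening: 87.0
```

Emit:
servo_tool([
  [1,0.45,-0.45,0,0],
  [1,0.9,-0.9,0,0],
  [1,1,-1,0,0],
])

```text
time_s: 3.55
ee_pos: [489.0, 55.0, 223.0]
tcp_rot: [0.978, 0.207, 0.002, 0.002]
wrist_force: [-0.5, 0.5, 0.2]
opening: 87.2
```

Emit:
servo_tool([
  [1,0.45,-0.45,0,0],
  [1,0.9,-0.9,0,0],
  [1,0.95,-0.95,0,0],
])

```text
time_s: 3.92
ee_pos: [540.0, 181.8, 222.9]
tcp_rot: [0.978, 0.209, 0.004, 0.002]
wrist_force: [-0.1, 0.2, -0.7]
opening: 87.1
```

Emit:
servo_tool([
  [1,0.41,-0.05,0,0.02],
  [1,0.41,-0.05,0.4,0.02],
  [1,0.41,-0.05,0.9,0.02],
  [1,0.41,-0.05,0.9,0.02],
])

```text
time_s: 4.42
ee_pos: [573.4, 199.9, 129.2]
tcp_rot: [0.98, 0.2, -0.001, 0.003]
wrist_force: [0.4, 0.0, 1.2]
opening: 87.2
```

Run:
```python
from h import *
p=capture("scene")
print(sense()["ee_pos"])
save(p,"g1.png",(240,170,390,310),5)
```

```text
[575.6157073  200.66500272 131.82182971]
```

View pics/g1.png

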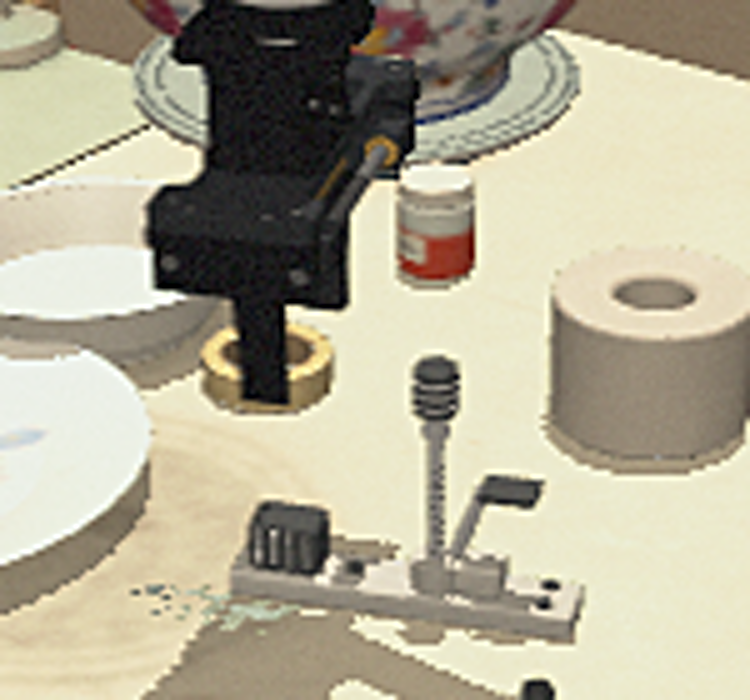

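The open gripper sits above the grip block (crop (288,538)), and the jaws run across the beam. Descending.

Emit:
servo_tool([
  [1,0,-0.03,0.4,0],
  [1,0,-0.03,0.8,0],
  [1,0,-0.03,0.9,0],
  [1,0,-0.03,0.9,0],
])

```text
time_s: 4.97
ee_pos: [576.2, 202.7, 43.2]
tcp_rot: [0.98, 0.2, 0.003, 0.003]
wrist_force: [1.2, 0.9, 0.0]
opening: 87.1
```

Emit:
servo_tool([
  [1,0,0,0.13,0],
  [0.3,0,0,0.25,0],
  [-0.2,0,0,0.25,0],
  [-0.2,0,0,0.25,0],
])

```text
time_s: 5.48
ee_pos: [576.4, 202.7, 18.2]
tcp_rot: [0.98, 0.2, 0.003, 0.003]
wrist_force: [-0.4, -0.4, -0.1]
opening: 64.4
```

Run:
```python
from h import *
for _ in range(2):
    p=capture("scene");s=sense();print(s["ee_pos"],s["opening"],s["wrist_force"])
save(p,"g2.png",(270,200,370,300),6)
```

```text
[576.52133933 202.65253011  18.39637579] 60.84399555966444 [0.61555806 0.59933456 0.38792475]
[576.60666966 202.67768807  18.49091641] 56.6273689150396 [ 0.54065909 -0.52480366  0.40884685]
```

View pics/g2.png

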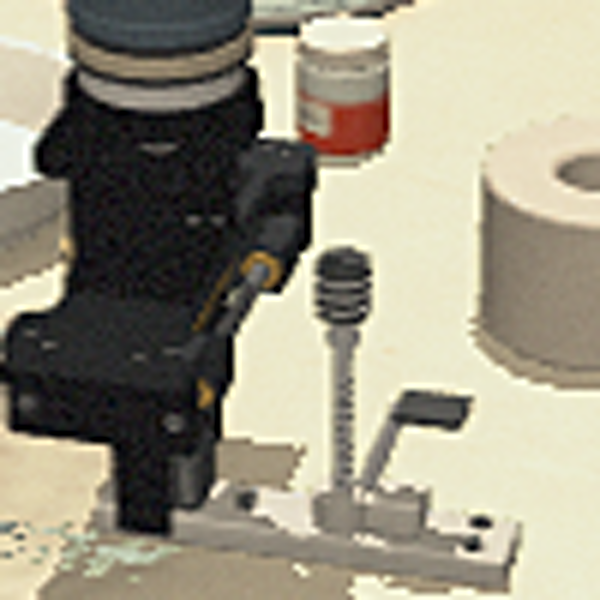

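The fingers straddle the block, clear of the beam. Closing.

Emit:
servo_tool([
  [-1,0,0,0,0],
  [-1,0,0,0,0],
  [-1,0,0,0,0],
  [-1,0,0,0,0],
  [-1,0,0,0,0],
  [-1,0,0,0,0],
])

```text
time_s: 6.32
ee_pos: [576.6, 202.8, 18.6]
tcp_rot: [0.98, 0.2, 0.003, 0.003]
wrist_force: [0.2, 0.8, 0.9]
opening: 23.9
```

Emit:
servo_tool([
  [-1,0,0,-0.05,0],
  [-1,0,0,-0.25,0],
  [-1,0,0,-0.5,0],
  [-1,0,0,-0.75,0],
  [-1,0,0,-0.95,0],
  [-1,0,0,-1,0],
])

```text
time_s: 7.08
ee_pos: [577.0, 203.4, 121.0]
tcp_rot: [0.98, 0.2, 0.005, 0.003]
wrist_force: [-0.6, -0.1, -3.9]
opening: 23.7
```

Run:
```python
from h import *
t=capture("top");s=sense();z0=s["ee_pos"][2]-18.6
print(s["ee_pos"],s["tcp_rot"],s["wrist_force"],s["opening"])
for n in("probe_knob","lock_pad"):
    for r in place_of(n,t)[:3]: print(n,r["xy"],r["confidence"],ray(t,r["xy"],z0+(119 if n[0]=="p" else 72)))
save(t,"l1.png",(270,190,430,310),5)
```

```text
[576.66765612 203.32454635 120.64687359] [0.97980054 0.19990473 0.00464395 0.00272646] [ 0.13880683  0.76790782 -3.18401587] 23.849507205133676
probe_knob [432.2, 177.0] 0.57 [672.87956293 -85.32249356 221.04687359]
probe_knob [149.9, 300.3] 0.38 [408.16657868 523.04545821 221.04687359]
lock_pad [162.1, 297.1] 0.61 [417.16655288 513.68133024 174.04687359]
lock_pad [256.8, 315.1] 0.6 [376.35996802 302.54246572 174.04687359]
```

View pics/l1.png

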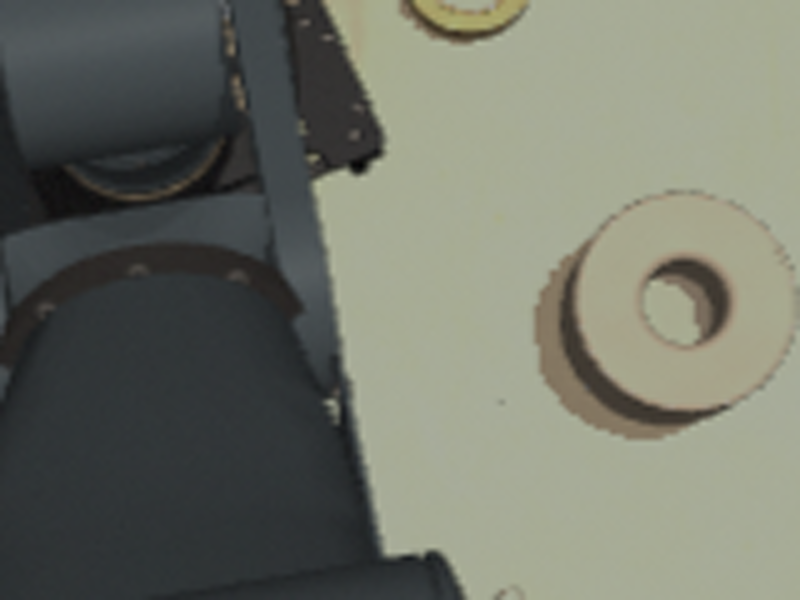

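The top view is blocked by the arm; the rim is confirmed again at (407,250). I'll place it using the grasp offset (68,28), so the TCP target is (599,-20).

Emit:
servo_tool([
  [-1,-0.03,0.1,-0.03,0],
  [-1,-0.1,0.3,-0.05,0],
  [-1,-0.16,0.55,-0.05,0],
  [-1,-0.23,0.8,-0.05,0],
  [-1,-0.3,1,-0.05,0],
])

```text
time_s: 7.85
ee_pos: [587.1, 96.9, 123.9]
tcp_rot: [0.98, 0.199, 0.003, 0.003]
wrist_force: [0.5, 0.4, -3.9]
opening: 24.0
```

Emit:
servo_tool([
  [-1,-0.05,0.2,0,0],
  [-1,-0.13,0.45,0,0],
  [-1,-0.2,0.7,0,0],
  [-1,-0.27,0.9,0,0],
  [-1,-0.3,0.95,0,0],
  [-1,-0.3,0.95,0,0],
])

```text
time_s: 8.6
ee_pos: [596.2, -2.4, 124.2]
tcp_rot: [0.98, 0.199, 0.002, 0.002]
wrist_force: [0.6, 0.0, -4.2]
opening: 23.7
```

Emit:
servo_tool([
  [-1,-0.02,0.1,0,0],
  [-1,-0.04,0.17,0.1,0],
  [-1,-0.04,0.17,0.18,0],
  [-1,-0.04,0.17,0.2,0],
  [-1,-0.04,0.17,0.2,0],
])

```text
time_s: 9.22
ee_pos: [598.9, -19.3, 103.8]
tcp_rot: [0.98, 0.199, 0.002, 0.002]
wrist_force: [-1.1, -0.2, -3.2]
opening: 24.3
```

Run:
```python
from h import *
p=capture("scene");s=sense();T=np.array(s["ee_pos"]);print(T,s["tcp_rot"])
z0=T[2]-18.6
r=place_of("probe_knob",p);print([(x["xy"],round(x["confidence"],2),ray(p,x["xy"],z0+119).round(1)) for x in r[:3]])
r=place_of("lock_pad",p);print([(x["xy"],round(x["confidence"],2),ray(p,x["xy"],z0+72).round(1)) for x in r[:3]])
print("expected knob",proj(p,[T[0]-68,T[1]-28,z0+119]),"pad",proj(p,[T[0]-68-33,T[1]-28-14,z0+72]),"rim",proj(p,[531,-48,75]))
save(p,"p1.png",(310,140,450,270),5)
```

```text
[599.16743259 -19.43453305 104.13936593] [0.98002728 0.19883733 0.00223309 0.00229378]
[([372.7, 179.9], 0.66, array([540.6, -57.4, 204.5])), ([347.0, 311.6], 0.65, array([255.8, 458.9, 204.5])), ([228.0, 370.9], 0.53, array([306.2, 680.1, 204.5]))]
[([336.3, 321.0], 0.62, array([292.3, 438.2, 157.5])), ([385.5, 200.6], 0.53, array([499.5, -57.7, 157.5])), ([239.8, 376.9], 0.49, array([324.4, 642.9, 157.5]))]
expected knob [373.68582012 181.9026108 ] pad [386.72328802 200.25564186] rim [371.87297314 227.39115416]
```

View pics/p1.png

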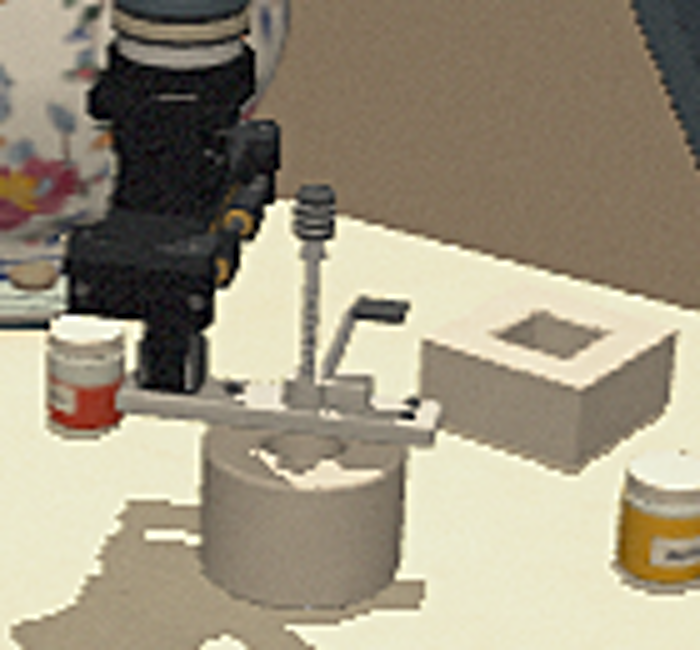

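Expected and seen knob pixels agree: (373.7,181.9) against about (373,182.6). The gauge hangs level over the well, at about (371,228). Lowering gently.

Emit:
servo_tool([
  [-1,0,0,0.03,0],
  [-1,0,0,0.06,0],
  [-1,0,0,0.08,0],
  [-1,0,0,0.09,0],
  [-1,0,0,0.09,0],
])

```text
time_s: 10.0
ee_pos: [599.4, -19.6, 95.4]
tcp_rot: [0.98, 0.199, 0.002, 0.002]
wrist_force: [-0.3, -1.0, -3.9]
opening: 23.9
```

Emit:
servo_tool([
  [-1,0,0,0.005,0],
  [-1,0,0,0.01,0],
  [-1,0,0,0.015,0],
  [-1,0,0,0.015,0],
])

```text
time_s: 10.5
ee_pos: [599.4, -19.6, 93.9]
tcp_rot: [0.98, 0.199, 0.002, 0.002]
wrist_force: [0.0, 0.4, -3.0]
opening: 23.6
```

Emit:
servo_tool([
  [-1,0,0,0.005,0],
  [-1,0,0,0.01,0],
  [-1,0,0,0.01,0],
  [-1,0,0,0.01,0],
])

```text
time_s: 11.0
ee_pos: [599.6, -19.6, 93.5]
tcp_rot: [0.98, 0.199, 0.003, 0.003]
wrist_force: [-1.2, 1.1, 5.1]
opening: 23.6
```

Contact: the force went from -3.5 to +5 N at 93.5, the expected height. Releasing.

Emit:
servo_tool([
  [0,0,0,-0.002,0],
  [0,0,0,-0.002,0],
  [0,0,0,-0.002,0],
  [0,0,0,-0.002,0],
])

```text
time_s: 11.5
ee_pos: [599.6, -19.6, 93.5]
tcp_rot: [0.98, 0.199, 0.003, 0.003]
wrist_force: [-0.6, 0.5, 0.4]
opening: 42.9
```

Emit:
servo_tool([
  [0,0,0,-0.15,0],
  [0,0,0,-0.5,0],
  [0,0,0,-0.9,0],
  [0,0,0,-1,0],
])

```text
time_s: 12.0
ee_pos: [601.0, -19.6, 197.3]
tcp_rot: [0.98, 0.199, 0.006, 0.004]
wrist_force: [-1.0, 0.9, 0.5]
opening: 43.3
```

Emit:
servo_tool([
  [0,-0.2,0,-0.25,0],
  [0,-0.55,0,-0.25,0],
  [0,-0.74,0,-0.25,0],
  [0,-0.74,0,-0.25,0],
])

```text
time_s: 12.5
ee_pos: [531.0, -48.3, 221.3]
tcp_rot: [0.98, 0.198, 0.005, 0.003]
wrist_force: [0.3, 0.8, 0.6]
opening: 43.4
```

Run:
```python
from h import *
p=capture("scene");s=sense();T=np.array(s["ee_pos"]);print(T,s["tcp_rot"],s["opening"],s["time_s"])
K=[531.4,-47.6,194]
for n,z in(("probe_knob",194),("lock_pad",147)):
    print(n,[(x["xy"],round(x["confidence"],2),ray(p,x["xy"],z).round(1)) for x in place_of(n,p)[:3]])
print(proj(p,K),proj(p,[K[0]-33,K[1]-14,147]))
save(p,"r1.png",(310,140,450,270),5)
```

```text
[532.33845897 -48.29434645 221.45535969] [0.98008942 0.19843248 0.0059195  0.00377311] 43.318959091536755 12.55
probe_knob [([346.6, 308.2], 0.64, array([270.6, 438.8, 194. ])), ([226.6, 374.1], 0.46, array([312.3, 678.1, 194. ])), ([371.6, 184.9], 0.42, array([538.2, -49.3, 194. ]))]
lock_pad [([338.3, 320.3], 0.63, array([299.2, 422.6, 147. ])), ([243.6, 375.3], 0.57, array([331.4, 628.7, 147. ])), ([382.9, 200.7], 0.38, array([516.8, -73.7, 147. ]))]
[373.47696062 185.71047764] [386.47021842 203.9613885 ]
```

View pics/r1.png

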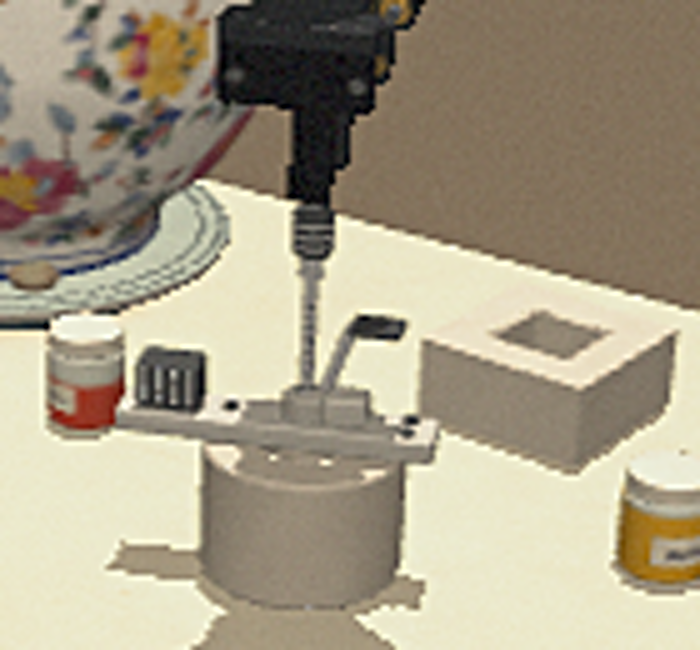

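The gauge stands flat on the mould and the jars are unmoved. The knob, at crop (314,233), is directly below the fingers. Descending around the knob, then closing.

Emit:
servo_tool([
  [0,-0.01,-0.01,0.1,0],
  [0,-0.01,-0.01,0.3,0],
  [0,-0.01,-0.01,0.42,0],
  [0,-0.01,-0.01,0.42,0],
])

```text
time_s: 13.15
ee_pos: [532.0, -47.5, 178.1]
tcp_rot: [0.98, 0.199, 0.005, 0.003]
wrist_force: [0.2, 0.3, 1.9]
opening: 43.7
```

Emit:
servo_tool([
  [-0.3,0,0,0,0],
  [-0.4,0,0,0,0],
  [-0.45,0,0,0,0],
  [-0.5,0,0,0,0],
  [-1,0,0,0,0],
  [-1,0,0,0,0],
])

```text
time_s: 13.9
ee_pos: [532.2, -47.6, 178.3]
tcp_rot: [0.98, 0.199, 0.005, 0.003]
wrist_force: [0.1, -0.3, 1.2]
opening: 21.2
```

Emit:
servo_tool([
  [-1,0,0,0.01,0],
  [-1,0,0,0.04,0],
  [-1,0,0,0.08,0],
  [-1,0,0,0.13,0],
  [-1,0,0,0.18,0],
  [-1,0,0,0.22,0],
  [-1,0,0,0.25,0],
  [-1,0,0,0.26,0],
])

```text
time_s: 14.9
ee_pos: [532.3, -47.7, 152.0]
tcp_rot: [0.98, 0.199, 0.005, 0.003]
wrist_force: [-1.7, -1.3, 1.2]
opening: 21.0
```

Emit:
servo_tool([
  [-1,0,0,0.01,0],
  [-1,0,0,0.02,0],
  [-1,0,0,0.03,0],
  [-1,0,0,0.03,0],
])

```text
time_s: 15.4
ee_pos: [532.3, -47.7, 148.9]
tcp_rot: [0.98, 0.199, 0.005, 0.003]
wrist_force: [-0.8, -0.7, 0.2]
opening: 20.9
```

Run:
```python
from h import *
p=capture("scene");s=sense();print(s["ee_pos"],s["opening"],s["wrist_force"])
save(p,"d1.png",(320,140,440,240),6)
```

```text
[532.31254738 -47.68875906 148.87050582] 20.805655133582267 [ 0.66892305 -0.63731456  0.18941161]
```

View pics/d1.png

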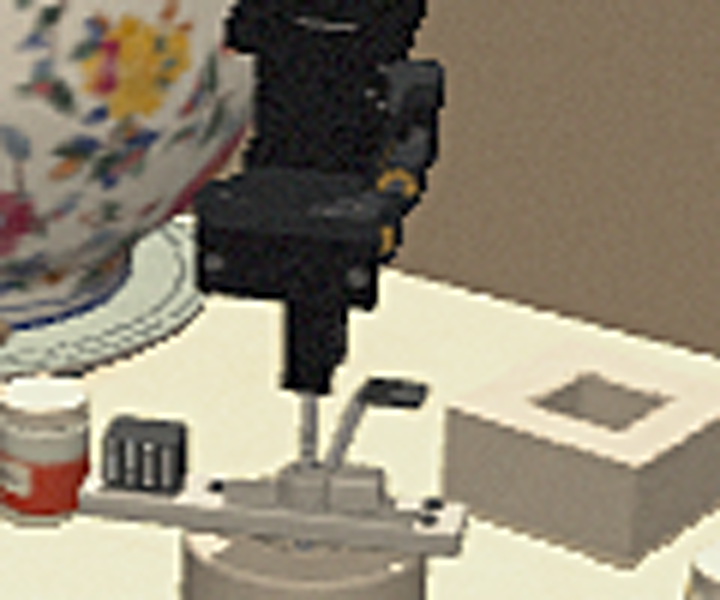

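Emit:
servo_tool([
  [-1,0,0,0.01,0],
  [-1,0,0,0.02,0],
  [-1,0,0,0.03,0],
  [-1,0,0,0.03,0],
])

```text
time_s: 15.95
ee_pos: [532.3, -47.7, 145.8]
tcp_rot: [0.98, 0.199, 0.005, 0.003]
wrist_force: [0.2, -0.1, 0.2]
opening: 21.1
```

Emit:
servo_tool([
  [-1,0,0,0.01,0],
  [-1,0,0,0.02,0],
  [-1,0,0,0.03,0],
  [-1,0,0,0.03,0],
])

```text
time_s: 16.45
ee_pos: [532.3, -47.7, 142.6]
tcp_rot: [0.98, 0.199, 0.005, 0.003]
wrist_force: [0.0, -0.4, 0.1]
opening: 20.9
```

Emit:
servo_tool([
  [-1,0,0,0.01,0],
  [-1,0,0,0.02,0],
  [-1,0,0,0.03,0],
  [-1,0,0,0.03,0],
])

```text
time_s: 16.95
ee_pos: [532.3, -47.7, 139.5]
tcp_rot: [0.98, 0.199, 0.005, 0.003]
wrist_force: [-1.5, -0.6, -0.3]
opening: 21.1
```

Emit:
servo_tool([
  [-1,0,0,0.01,0],
  [-1,0,0,0.02,0],
  [-1,0,0,0.03,0],
  [-1,0,0,0.03,0],
])

```text
time_s: 17.45
ee_pos: [532.4, -47.7, 136.3]
tcp_rot: [0.98, 0.199, 0.005, 0.003]
wrist_force: [-0.2, -0.8, 0.0]
opening: 21.2
```

Emit:
servo_tool([
  [-1,0,0,0.01,0],
  [-1,0,0,0.02,0],
  [-1,0,0,0.03,0],
])

```text
time_s: 17.82
ee_pos: [532.3, -47.7, 133.3]
tcp_rot: [0.98, 0.199, 0.005, 0.003]
wrist_force: [-1.8, -1.2, 1.1]
opening: 21.1
```

Emit:
servo_tool([
  [-1,0,0,0.01,0],
  [-1,0,0,0.02,0],
  [-1,0,0,0.03,0],
])

```text
time_s: 18.2
ee_pos: [532.4, -47.7, 130.2]
tcp_rot: [0.98, 0.199, 0.005, 0.003]
wrist_force: [-1.4, -1.7, 0.7]
opening: 21.1
```

Emit:
servo_tool([
  [-1,0,0,0.01,0],
  [-1,0,0,0.02,0],
  [-1,0,0,0.03,0],
])

```text
time_s: 18.58
ee_pos: [532.4, -47.7, 127.3]
tcp_rot: [0.98, 0.199, 0.005, 0.003]
wrist_force: [-1.4, 0.1, 3.5]
opening: 21.3
```

Emit:
servo_tool([
  [-1,0,0,0,0],
  [-1,0,0,0,0],
])

```text
time_s: 18.82
ee_pos: [532.4, -47.7, 127.4]
tcp_rot: [0.98, 0.199, 0.005, 0.003]
wrist_force: [-0.9, -0.3, 2.9]
opening: 21.1
```

Emit:
servo_tool([
  [-1,0,0,0.005,0],
  [-1,0,0,0.01,0],
])

```text
time_s: 19.08
ee_pos: [532.4, -47.7, 126.5]
tcp_rot: [0.98, 0.199, 0.005, 0.003]
wrist_force: [-1.6, -0.0, 3.7]
opening: 20.7
```

The force stays near 3–3.7 N and rises with travel, so the tip is touching the floor. Contact was at TCP z≈128, meaning a depth of about 48 mm. Releasing and lifting off.

Emit:
servo_tool([
  [0,0,0,0,0],
  [0,0,0,0,0],
  [0,0,0,0,0],
  [0,0,0,0,0],
])

```text
time_s: 19.58
ee_pos: [532.5, -47.7, 126.4]
tcp_rot: [0.98, 0.199, 0.005, 0.003]
wrist_force: [0.1, 0.5, 0.7]
opening: 42.6
```

Emit:
servo_tool([
  [0,0,0,-0.1,0],
  [0,0,0,-0.4,0],
  [0,0,0,-0.75,0],
  [0,0,0,-0.9,0],
  [0,0,0,-0.9,0],
])

```text
time_s: 20.2
ee_pos: [532.1, -47.5, 217.5]
tcp_rot: [0.98, 0.199, 0.006, 0.004]
wrist_force: [0.4, -0.3, -0.8]
opening: 43.6
```

Emit:
servo_tool([
  [-1,-0.15,0,0,0],
  [-1,-0.37,0,0,0],
  [-1,-0.38,0,0,0],
  [-1,-0.38,0,0,0],
  [-1,-0.38,0,0,0],
  [-1,-0.38,0,0,0],
])

```text
time_s: 20.95
ee_pos: [497.6, -62.2, 217.0]
tcp_rot: [0.98, 0.199, 0.006, 0.004]
wrist_force: [0.4, -0.2, -0.4]
opening: 1.1
```

Run:
```python
from h import *
p=capture("scene");s=sense();print(s["ee_pos"],s["opening"],s["wrist_force"])
for n,z in(("probe_knob",144),("lock_pad",147)):
    print(n,[(x["xy"],round(x["confidence"],2),ray(p,x["xy"],z).round(1)) for x in place_of(n,p)[:3]])
print("exp knob",proj(p,[531.4,-47.6,144]),"pad",proj(p,[498.3,-61.7,147]),"tcp",proj(p,s["ee_pos"]))
save(p,"k1.png",(320,140,440,240),6)
```

```text
[497.51216826 -62.14486553 217.00811002] 0.6203374060576667 [ 0.56407255 -0.11431894 -0.24447053]
probe_knob [([369.9, 200.5], 0.53, array([548.1, -59.9, 144. ])), ([348.1, 310.6], 0.44, array([305., 384., 144.])), ([227.8, 372.0], 0.4, array([359.2, 635.9, 144. ]))]
lock_pad [([384.9, 202.8], 0.6, array([505.5, -65.4, 147. ])), ([338.3, 322.2], 0.56, array([295.8, 427.2, 147. ])), ([240.7, 377.4], 0.43, array([331.6, 634.8, 147. ]))]
exp knob [372.69834959 203.61404427] pad [386.52384107 203.95838665] tcp [388.30618508 178.59041503]
```

View pics/k1.png

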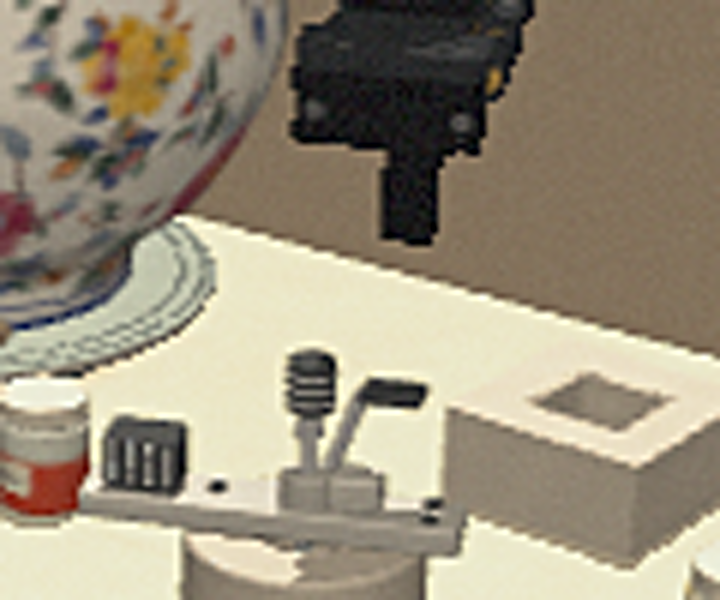

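The probe is down: the knob is at crop (311,383), which matches the prediction for a 48 mm depth. The lock pad at (396,393) lies straight below the closed fingers. Pressing it.

Emit:
servo_tool([
  [-1,0,0,0.15,0],
  [-1,0,0,0.4,0],
  [-1,0,0,0.6,0],
  [-1,0,0,0.66,0],
  [-1,0,0,0.66,0],
])

```text
time_s: 21.72
ee_pos: [498.3, -62.4, 151.0]
tcp_rot: [0.98, 0.199, 0.006, 0.004]
wrist_force: [0.1, 0.3, 0.1]
opening: 0.5
```

Emit:
servo_tool([
  [-1,0,0,0.02,0],
  [-1,0,0,0.04,0],
  [-1,0,0,0.06,0],
  [-1,0,0,0.08,0],
])

```text
time_s: 22.22
ee_pos: [499.8, -62.5, 143.8]
tcp_rot: [0.98, 0.199, 0.008, 0.004]
wrist_force: [2.4, 2.5, 4.2]
opening: 0.6
```

Emit:
servo_tool([
  [-1,0.005,0,0.02,0],
  [-1,0.01,0,0.04,0],
  [-1,0.015,0,0.06,0],
  [-1,0.02,0,0.06,0],
])

```text
time_s: 22.72
ee_pos: [501.9, -61.6, 137.9]
tcp_rot: [0.98, 0.199, 0.008, 0.004]
wrist_force: [0.3, 0.6, 6.0]
opening: 0.5
```

Emit:
servo_tool([
  [-1,0,0,0.01,0],
  [-1,0,0,0.02,0],
  [-1,0,0,0.02,0],
])

```text
time_s: 23.1
ee_pos: [501.8, -61.7, 137.6]
tcp_rot: [0.98, 0.199, 0.008, 0.004]
wrist_force: [-2.9, 1.9, 19.1]
opening: 0.1
```

Hard stop at z=137.6, exactly as predicted (force rose to 19 N). Retracting and checking.

Emit:
servo_tool([
  [-1,0,0,-0.05,0],
  [-1,0,0,-0.3,0],
  [-1,0,0,-0.7,0],
  [-1,0,0,-1,0],
  [-1,0,0,-1,0],
])

```text
time_s: 23.72
ee_pos: [501.0, -61.8, 239.0]
tcp_rot: [0.98, 0.199, 0.009, 0.006]
wrist_force: [-0.1, -0.0, -0.7]
opening: 0.8
```

Run:
```python
from h import *
p=capture("scene");s=sense();print(s["ee_pos"],s["wrist_force"],s["time_s"])
print("exp knob",proj(p,[531.4,-47.6,144]),"pad down",proj(p,[501.5,-60.5,137.6]))
save(p,"f1.png",(310,150,450,270),5)
```

```text
[499.82666348 -61.38354079 237.48388036] [ 0.5514164  -0.08657521 -0.47363009] 23.775
exp knob [372.69834959 203.61404427] pad down [385.03674813 207.12208152]
```

View pics/f1.png

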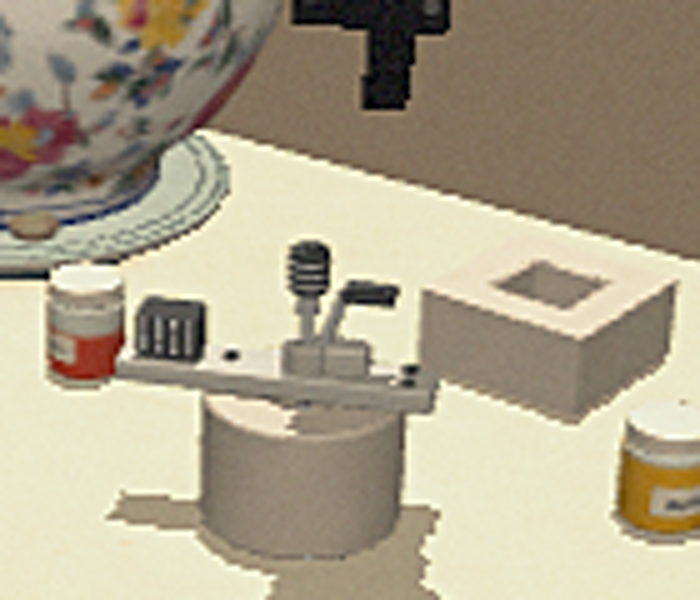

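The pad is down at crop (371,293), the knob is unchanged at (309,268), and the gauge is flat. The jars are in place and the robot is clear.

```bash
python3 -c "
from rig import *
print(job_done())"
```

```text
the job is handed in; nothing more can be done
None
```

The job is done and handed in at about 24 s of robot time, well under the 54 s limit; no verdict is reported.

- **Gauge:** I picked the largest one (171 mm measured against 170 stated; the other two were about 113 mm). I carried it by the grip block and set it flat across the round mould. Contact came at the expected height, and I let go there.
- **Probe:** I lowered it by its knob until the force settled at about 3–3.7 N, which puts the well about 48 mm deep, then let go.
- **Lock pad:** I pushed it to its hard stop at z = 137.6 mm, the predicted fully-down height, with a peak force of about 19 N.

**Last checks:** The final picture shows the gauge flat, the pad down, the knob at the height it had before locking, both jars in place and the gripper clear. The tape and eraser were outside that crop, so I did not re-check them, but nothing moved near them.

**Disagreements:**
- The jaws read about 21 mm on the knob, where 23 mm was stated; the grip did not slip.
- The two cameras put the mould centre up to about 9 mm apart at first, less after refining, and still within the room the well leaves round the probe.

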